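# Open the bench reference book at the yellow card

### The job

The laboratory's reference book lies open on the bench at its blue card; open it at the yellow card instead. Turn the blue card and the red card beneath it, together or one after the other, over the rings so that both lie flat on the left-hand pages, and leave the yellow card lying flat on the right-hand pages. Lift and push the cards with a fingertip only, without pinching them or pressing hard, and leave everything else on the bench where it stands.

Things in the scene. Friction and masses are not known exactly. Their poses are not given: they have to be found in the camera images.
- book: Open ring-bound book, fixed to the bench. Origin on the bench surface under the middle of its rings; x along the spine away from the robot, y to the left-hand pages, z up. Covers 3 mm thick reach y = +-172 mm (236 along x); page stacks y = 18 to 158 either side (205 along x), tops 37 mm up. Four rings, radius 26: centre line along x, 44 mm above the bench, tops 72. All cards turn about it.
- blue_card (a joint): Angle of the blue card about the ring centre line, rad: 0 flat on the right-hand pages (-y of the book), 1.57 upright, 3.14 flat on the left-hand pages. Rigid board 210 mm along the spine, 148 wide (18 to 166 from the centre line), 3 thick, about 85 g. It turns freely: let go, it falls to the side it leans to. Topmost of three cards at the start (mid-thickness 47.6 mm above the bench).
- red_card (a joint): Angle of the red card, measured the same way; same board. It lies directly under the blue card (middle of its thickness 44 mm above the bench). The cards rest on one another: lifting the red one takes the blue one along.
- yellow_card (a joint): Angle of the yellow card, measured the same way; same board. It lies under the red card on the right-hand pages (middle 40.4 mm above the bench).
- blue_tab (a point): Middle of the blue card's index tab, 175 mm from the ring centre line, 66 mm from mid-book towards its far end. Each tab is 44 mm long along the spine, 3 thick, and sticks out 20 mm beyond the cards' free edge (166 to 186 mm from the centre line). Under the tabs there is only the rim of the cover (to 172 mm), then the bench.
- red_tab (a point): Middle of the red card's tab, half-way along the book; otherwise as the blue tab.
- yellow_tab (a point): Middle of the yellow card's tab, 66 mm from the middle of the book towards its near end; otherwise as the blue tab.
- jar: Bystander: closed specimen jar with a yellow cap, 60 mm across, 68 mm tall. Origin at the centre of its underside.
- cups: Bystander: stack of white plastic cups, 70 mm across, 138 mm tall. Origin at the centre of its underside.
- tape: Bystander: roll of label tape lying flat, 92 mm across, 24 mm high. Origin at the centre of its underside.
- timer: Bystander: white bench timer lying flat, 62 x 72 mm, 20 mm high. Origin at the centre of its underside.
- sanitiser: Bystander: pump bottle of hand sanitiser with a blue band, 60 mm across, 165 mm tall. Origin at the centre of its underside.
- marker: Bystander: black marker pen with a blue cap, lying along its x axis, 130 mm long, 16 mm thick. Origin at the centre of its underside.

How it is judged (in metres and radians):
At the end, for the whole second after the job is handed in: The blue and red cards lie flat on the left-hand pages (both angles above 3.04 rad), the yellow card lies flat on the right-hand pages (below 0.1 rad), and all three are at rest (below 0.1 rad/s) (value of joint each of blue_card, red_card above 3.04 rad and value of joint yellow_card below 0.1 rad and velocity of joint blue_card between -0.1 and 0.1 rad/s and velocity of joint red_card between -0.1 and 0.1 rad/s and velocity of joint yellow_card between -0.1 and 0.1 rad/s); the robot touches nothing.
It fails at once if The cards or the book are pinched or pressed hard (more than 30 N between the fingers and the book with its cards) (contact force between the fingers and book above 30 N).
It fails at once if A bystander is lifted, knocked over or shifted by more than 25 mm (distance of any of jar, cups, tape, timer, sanitiser, marker from where it was at the start of the episode above 0.025 m).
It also fails if it takes over 45 s, if anything falls off the work surface, if the arm or the gripper's body presses on something with over 40 N, if the wrist force passes 120 N, or if a joint passes its speed limit or range.

### The arm

A 7-joint arm with a two-finger parallel gripper is mounted at the origin on the work surface. World frame = base frame: x ahead of the robot, y to its left, z up, the work surface at z = 0. Lengths are in mm, angles in rad, forces in N, time in s.
With the tool pointing down it reaches from about 400 to 875 mm from the base axis. Payload 19.3 kg.
Tool frame: the origin (TCP) lies between the finger pads; the fingertips stand 11 mm ahead of it and the grasp point (between the pads) lies 8 mm behind it; z points along the fingers, y is the line along which they close (so a half turn about z gives the same grasp; the last joint's range is limited). The gripper opens to 85 mm and grips with 20 to 120 N. Pads are 22 mm wide; open, the fingers measure 114 mm over their backs; the gripper's body (76 mm by 85 mm) begins 54 mm behind the grasp point. The pads swing forward as they close: fully open they stand 13 mm farther back than shut.
Start: joints at [1.147, 0.521, -0.036, 1.599, 0.021, 1.021, -0.113], TCP at [216.513, -586.291, 242.291] pointing down, gripper open.
Joint ranges: [-2.91, 2.91], [-0.3, 2.13], [-1.5, 1.42], [0.17, 2.43], [-1.26, 4.41], [0.16, 1.93], [-2.52, 2.52]. Speed limits (rad/s): [1.89, 1.89, 2.39, 2.39, 3.01, 3.01, 3.01].

### API

Orientations are given as a rotation vector (axis times angle).
In Python, from bench import env gives the robot as it stands.
- The arm moves only by the tool arm_command, never from a script. Its argument "steps" is text: rows parted by semicolons, each of 5 numbers parted by spaces: the shift along the tool's x, y, z in m, then the turn about the tool's z in degrees, then the closure, from 0 (fully open) to 1 (shut). In form: x y z spin hand; .... A call has 1 to 20 rows; each row shifts and turns the commanded pose from where the row before left it, along the tool's axes as they then stand; what a row does not reach is not made up. A row lasts 1/12 s, in which the tool goes at most 41.7 mm and 7.16 degrees, less where a joint would pass 70% of its speed; a pose out of reach is approached as far as the arm can. A call with a gripper value outside its range is refused whole. The fingers move at their own pace and stop on an object; "squeeze" is the grip in N (left out, the last holds). Time passes only in rows, so rows that do not move let the fingers close. It gives the time, the measured TCP pose, the force, the opening and the grip force at its end, in the units of the state.
- env.read_state(): the state, without advancing time (a new reading comes with each control period).
- env.get_image(name): name is "scene" or "top"; returns the picture (420x560x3 uint8, blue, green, red); there is no depth.
- env.calibration(name): a dict with "fx", "fy", "cx", "cy" (pixels), "pose" (4x4, takes a point from camera to world coordinates). Camera axes: x right, y down, z forward; pixel columns grow to the right and rows downward; lengths in mm; the calibration is good to about 2 mm. A picture is of the moment at which its call begins. calibration takes no time and is no camera call.
- env.close_job(): hands the job in; it is judged then, once.
Trained networks look in the newest picture that a camera, given by its name, has taken for a name from the list of things; names that differ only in an ending like _2 or _b are one class to them, and where a whole thing is asked for, a point or a joint stands for the part that bears it (a point fixed in the world has none). Each returns a list of dicts, best first, with "confidence" (0 to 1); they miss things now and then, are a little off and sometimes report something else, mostly with a low value. They report only what shows in the picture. A call takes as long as a camera call.
- env.masks_of(name, camera): "mask" (420x560 bool, what is visible of it).
- env.mark_of(name, camera): "centre" ([x, y, z] in mm, in the coordinates of the camera as it stood for that picture, good to about 4 mm: a listed point, or the origin of a listed thing).
The state is a dict: "time": time; "joint_pos": joint angles; "joint_vel": joint speeds; "joint_efforts": joint torques, N m; "position": TCP position; "tool_rot": TCP orientation; "force": force on the tool from outside, world axes, zero at the start; "wrist_torque": the same for the moment, N m; "gripper_width": finger opening in mm; "grip_force": force on a finger pad.
Only numpy, scipy, OpenCV 4.12 (cv2) and the standard library are available. Lean on these libraries where they do the work, as an engineer would, in place of code of your own. Each camera call takes 0.05 s, during which the arm holds its last target. There are 200 camera calls.

## Working session

There is one attempt and no reset: what is moved stays moved. The work goes in short steps, Python scripts to look and compute and a tool call to move; the robot and the scene stay as the last step left them, time stands still between calls to the robot, and variables do not carry over. Pictures are saved under pics/ and viewed, at most 10 in all, crops included, and the job is handed in when it is done.

Besides the shell and the picture viewer there is one more tool, called after "Call:" as name(argument=value, ...) on one line, values as JSON. arm_command: Moves the arm, as the interface text tells. Its arguments: {"type":"object","properties":{"steps":{"type":"string"},"squeeze":{"type":"number"}},"required":["steps"]}

```bash
mkdir -p pics; cat > h.py <<'E'
from bench import env
import numpy as np, cv2
def mark(n,cam):
    r=env.mark_of(n,cam)
    if not r: return None
    T=np.array(env.calibration(cam)["pose"]); p=T@np.r_[r[0]["centre"],1]
    return p[:3].round(0), round(r[0]["confidence"],2)
E
python3 - <<'E'
from h import *
a=env.get_image("scene");b=env.get_image("top")
cv2.imwrite("pics/a.png",a);cv2.imwrite("pics/b.png",b)
for n in "book blue_tab red_tab yellow_tab jar cups tape timer sanitiser marker".split():
    print(n,mark(n,"top"),mark(n,"scene"))
s=env.read_state();print(s)
E
```

```text
book None (array([486., -21.,  -3.]), 0.91)
blue_tab (array([ 512., -200.,   48.]), 0.98) (array([ 510., -207.,   52.]), 0.62)
red_tab (array([ 453., -187.,   44.]), 0.72) (array([ 449., -188.,   41.]), 0.64)
yellow_tab (array([ 385., -167.,   44.]), 0.54) (array([ 387., -173.,   39.]), 0.65)
jar (array([ 627., -174.,   -4.]), 0.68) (array([ 633., -175.,   -3.]), 0.71)
cups (array([656., 286.,  -3.]), 0.75) (array([659., 282.,  -4.]), 0.76)
tape (array([704.,  43.,   7.]), 0.67) (array([700.,  41.,   1.]), 0.78)
timer None (array([659., -56.,   1.]), 0.77)
sanitiser None (array([508., 314.,  -2.]), 0.69)
marker (array([575., 218.,   2.]), 0.89) None
{'time': 1.1, 'joint_pos': array([ 1.14676975,  0.52140674, -0.03628491,  1.59947252,  0.02118822,
        1.02112243, -0.1127592 ]), 'joint_vel': array([ 0.00023917, -0.00051143, -0.00014664, -0.00083397,  0.00187583,
       -0.00156709, -0.00054234]), 'joint_efforts': array([ 7.18509618e-04, -9.26845121e+01,  1.97882138e+00, -3.70252240e+01,
        1.80447847e-02,  1.71802320e-03,  8.01553188e-05]), 'position': array([ 216.52800865, -586.29293546,  242.29660321]), 'tool_rot': array([-3.09253912e+00, -5.52856648e-01,  4.88231665e-06]), 'force': array([-0.30833133, -0.44443539, -0.38499774]), 'wrist_torque': array([ 0.05669079, -0.0108772 , -0.0449162 ]), 'grip_force': 0.0, 'gripper_width': 85.92639116071086}
```

View pics/a.png

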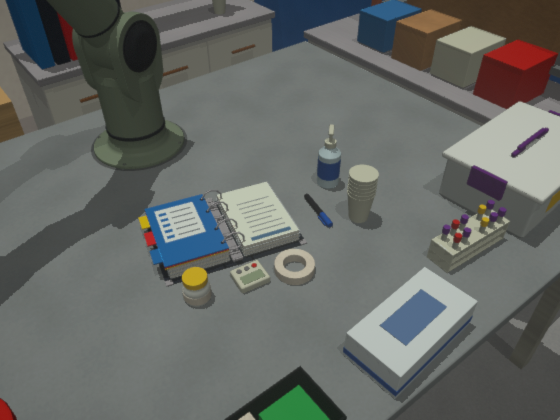

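View pics/b.png

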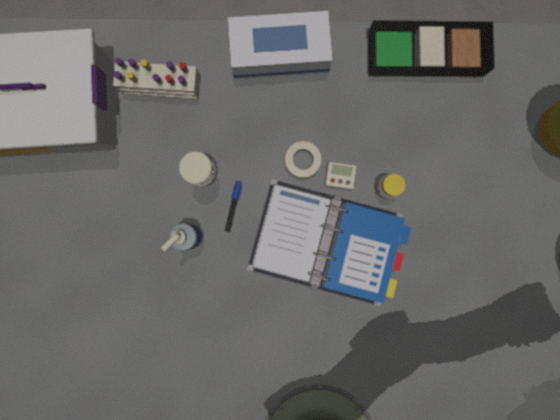

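The scene view shows the book at about px (220,230) with the tabs on its left edge, at (145,222), (150,240) and (157,256). In the top view the tabs are at (405,235), (398,262) and (391,288), with clear bench outside them. The tool always points down, so I'll press the shut fingers' side lightly on the red tab's edge and drag it up along its arc.

Call:
arm_command(steps="0 0 0 -7 1;0 0 0 -7 1;0 0 0 -7 1;0 0 0 -7 1;0 0 0 -7 1;0 0 0 -7 1;0 0 0 -7 1;0 0 0 -6 1;0 0 0 0 1", squeeze=20)

```text
time: 1.85
position: [216.3, -586.4, 242.3]
tool_rot: [2.483, 1.925, 0.0]
force: [1.0, 0.8, 0.1]
gripper_width: 0.1
grip_force: 0.0
```

```bash
cat > g.py <<'E'
from h import *
from scipy.spatial.transform import Rotation as Ro
t=np.array([449.3,-187,44]); a=np.deg2rad(-14.8)
bx=np.array([np.cos(a),np.sin(a),0]); by=np.array([-np.sin(a),np.cos(a),0])
C=t+175*by; C[2]=44
def st(goal=None):
    s=env.read_state();R=Ro.from_rotvec(s["tool_rot"]).as_matrix();p=s["position"]
    d=p-C
    print("t",round(s["time"],2),"book u,r,z",(d@bx).round(1),(-d@by).round(1),p[2].round(1),"F book",np.round([s["force"]@bx,s["force"]@by,s["force"][2]],1),"xhead",np.rad2deg(np.arctan2(R[1,0],R[0,0])).round(1), "w",s["gripper_width"].round(1))
    if goal is not None:
        g=C+goal[0]*bx-goal[1]*by; g[2]=goal[2]; print("tool move",(R.T@(g-p)).round(1))
E
python3 -c "
from g import *;print(C);st((0,222,39))"
```

```text
[494.00300764 -17.80590699  44.        ]Traceback (most recent call last):
  File "<string>", line 2, in <module>
    from g import *;print(C);st((0,222,39))
                             ~~^^^^^^^^^^^^
  File "g.py", line 9, in st
    print("t",round(s["time"],2),"book u,r,z",(d@bx).round(1),(-d@by).round(1),p[2].round(1),"F book",np.round([s["force"]@bx,s["force"]@by,s["force"][2]],1),"xhead",np.rad2deg(np.arctan2(R[1,0],R[0,0])).round(1), "w",s["gripper_width"].round(1))
                                                                                                                                                                                                                          ^^^^^^^^^^^^^^^^^^^^^^^^
AttributeError: 'float' object has no attribute 'round'
```

```bash
sed -i 's/s\["gripper_width"\].round(1)/round(float(s["gripper_width"]),1)/' g.py
python3 -c "
from g import *;st((0,222,39))"
```

```text
t 1.85 book u,r,z -123.2 620.6 242.3 F book [0.8 1.  0.1] xhead 75.6 w 0.1
tool move [397.8 125.7 203.3]
```

Call:
arm_command(steps=".0325 .0105 .017 0 1;.0325 .0105 .017 0 1;.0325 .0105 .017 0 1;.0325 .0105 .017 0 1;.0325 .0105 .017 0 1;.0325 .0105 .017 0 1;.0325 .0105 .017 0 1;.0325 .0105 .017 0 1;.0325 .0105 .017 0 1;.0325 .0105 .017 0 1;.0325 .0105 .017 0 1;.0325 .0105 .017 0 1;0 0 0 0 1;0 0 0 0 1;0 0 0 0 1")

```text
time: 3.1
position: [437.3, -241.6, 38.4]
tool_rot: [2.49, 1.915, -0.001]
force: [0.4, -1.0, 0.9]
gripper_width: 0.2
grip_force: 0.0
```

```bash
python3 -c "
from g import *;st((0,206,36));i=env.get_image('scene');print(mark('red_tab','scene'))
cv2.imwrite('pics/c.png',cv2.resize(i[150:330,80:320],None,fx=3,fy=3))"
```

```text
t 3.1 book u,r,z 2.4 230.8 38.4 F book [ 0.6 -0.8  0.9] xhead 75.1 w 0.2
tool move [24.8 -2.4  2.4]
(array([ 448., -189.,   44.]), 0.49)
```

View pics/c.png

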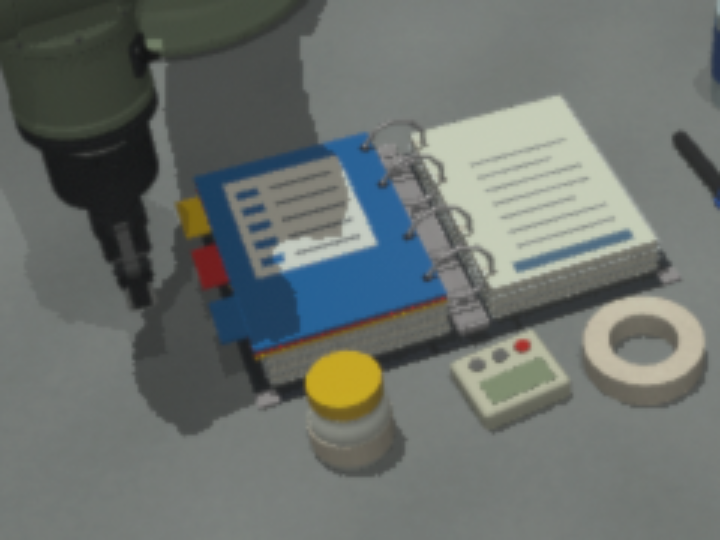

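The crop shows the shut fingertips at about (140,300), just outside the red tab at (210,265), with nothing between them. Next I'll close in slowly to find contact.

Call:
arm_command(steps=".006 -.001 0 0 1;.006 -.001 0 0 1;.006 0 0 0 1;.006 0 0 0 1;.002 0 0 0 1;.002 0 0 0 1;0 0 0 0 1;0 0 0 0 1")

```text
time: 3.87
position: [442.7, -213.6, 38.3]
tool_rot: [-2.488, -1.918, 0.0]
force: [0.1, -0.4, -0.4]
gripper_width: 0.0
grip_force: 0.0
```

```bash
python3 -c "
from g import *;st((0,197,36))"
```

```text
t 3.87 book u,r,z 0.4 202.4 38.3 F book [ 0.2 -0.4 -0.4] xhead 75.3 w 0.0
tool move [ 5.4 -0.4  2.3]
```

Call:
arm_command(steps=".002 0 0 0 1;0.002 0 0 0 1;0 0 0 0 1")

```text
time: 4.12
position: [443.9, -209.4, 38.3]
tool_rot: [-2.488, -1.918, -0.0]
force: [0.1, -0.1, -0.3]
gripper_width: 0.0
grip_force: 0.0
```

Call:
arm_command(steps=".002 0 0 0 1;0 0 0 0 1;0 0 0 0 1")

```text
time: 4.37
position: [444.3, -207.7, 38.3]
tool_rot: [2.488, 1.918, -0.0]
force: [0.0, -0.4, 0.8]
gripper_width: -0.1
grip_force: 0.0
```

Call:
arm_command(steps=".001 0 0 0 1;0 0 0 0 1;0 0 0 0 1")

```text
time: 4.62
position: [444.3, -207.5, 38.3]
tool_rot: [2.488, 1.917, -0.001]
force: [-1.4, -5.7, -0.4]
gripper_width: 0.2
grip_force: 2.9
```

Contact is at r≈196, with a compliance of roughly 6 N/mm. I'll add a little preload and start lifting.

Call:
arm_command(steps=".0007 0 0 0 1;0 0 -.003 0 1;0 0 -.004 0 1;0 0 -.004 0 1;.0005 0 -.005 0 1;0 0 0 0 1")

```text
time: 5.12
position: [444.5, -206.8, 55.0]
tool_rot: [2.488, 1.916, -0.001]
force: [-2.4, -7.9, -0.5]
gripper_width: -0.3
grip_force: 4.1
```

```bash
python3 -c "
from g import *;st();i=env.get_image('scene');print(mark('red_tab','scene'),mark('blue_tab','scene'))
cv2.imwrite('pics/d.png',cv2.resize(i[150:330,80:320],None,fx=3,fy=3))"
```

```text
t 5.12 book u,r,z 0.5 195.3 55.0 F book [-0.3 -8.2 -0.5] xhead 75.2 w -0.3
(array([ 451., -188.,   58.]), 0.75) (array([ 513., -206.,   67.]), 0.75)
```

View pics/d.png

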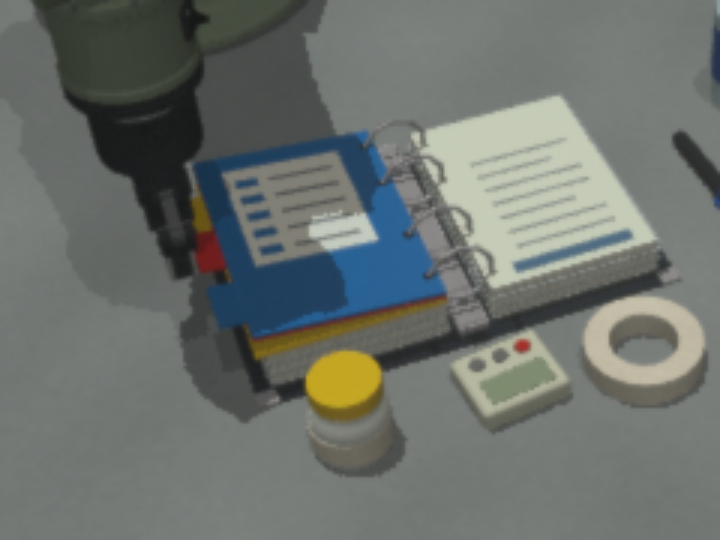

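The crop shows the red and blue cards raised together at the finger (180,265), with the yellow card still on the pages. I'll carry on along the arc.

Call:
arm_command(steps=".0009 0 -.008 0 1;.0013 0 -.008 0 1;.0016 0 -.008 0 1;.002 0 -.008 0 1;0 0 0 0 1")

```text
time: 5.68
position: [446.1, -201.1, 87.5]
tool_rot: [2.488, 1.916, -0.001]
force: [-3.0, -8.4, 2.8]
gripper_width: -0.3
grip_force: 4.7
```

```bash
python3 -c "
from g import *;st();i=env.get_image('scene');print(mark('red_tab','scene'),mark('blue_tab','scene'))"
```

```text
t 5.68 book u,r,z 0.5 189.5 87.5 F book [-0.8 -8.9  2.8] xhead 75.2 w -0.3
(array([ 452., -186.,   89.]), 0.47) (array([ 514., -202.,   97.]), 0.63)
```

Call:
arm_command(steps=".0023 0 -.008 0 1;.0027 0 -.008 0 1;.0031 0 -.008 0 1;.0036 0 -.008 0 1;.0042 0 -.008 0 1;0 0 0 0 1")

```text
time: 6.33
position: [450.3, -185.5, 127.7]
tool_rot: [2.487, 1.916, -0.001]
force: [-3.7, -9.3, 4.7]
gripper_width: -0.0
grip_force: 5.3
```

```bash
python3 -c "
from g import *;st();i=env.get_image('scene');print(mark('red_tab','scene'),mark('blue_tab','scene'))"
```

```text
t 6.33 book u,r,z 0.6 173.3 127.7 F book [-1.2 -9.9  4.7] xhead 75.2 w -0.0
(array([ 456., -167.,  127.]), 0.49) (array([ 519., -185.,  136.]), 0.6)
```

Call:
arm_command(steps=".0057 0 -.0096 0 1;.0061 0 -.0093 0 1;.0067 0 -.009 0 1;.0072 0 -.0085 0 1;.0077 0 -.0081 0 1;.0082 0 -.0076 0 1;0 0 0 0 1")

```text
time: 7.07
position: [461.9, -143.1, 179.7]
tool_rot: [2.486, 1.919, 0.002]
force: [-0.1, -0.7, 1.2]
gripper_width: -0.4
grip_force: 0.8
```

```bash
python3 -c "
from g import *;st();i=env.get_image('scene');print(mark('red_tab','scene'),mark('blue_tab','scene'))"
```

```text
t 7.07 book u,r,z 0.9 129.3 179.7 F book [ 0.1 -0.7  1.2] xhead 75.3 w -0.4
(array([ 467., -128.,  178.]), 0.62) (array([ 528., -144.,  184.]), 0.67)
```

Call:
arm_command(steps=".009 0 -.0071 0 1;.0093 0 -.0066 0 1;.0095 0 -.006 0 1;.0098 0 -.0055 0 1;.010 0 -.0049 0 1;.0103 0 -.0042 0 1;.0105 0 -.0036 0 1;0 0 0 0 1")

```text
time: 7.88
position: [479.2, -75.8, 217.1]
tool_rot: [2.485, 1.921, 0.002]
force: [-0.0, 0.5, 0.2]
gripper_width: -0.4
grip_force: 0.1
```

```bash
python3 -c "
from g import *;st();i=env.get_image('scene');print(mark('red_tab','scene'),mark('blue_tab','scene'),mark('yellow_tab','scene'))
cv2.imwrite('pics/e.png',cv2.resize(i[90:330,80:400],None,fx=2.4,fy=2.4))"
```

```text
t 7.88 book u,r,z 0.5 59.9 217.1 F book [-0.2  0.5  0.2] xhead 75.4 w -0.4
(array([482., -64., 210.]), 0.63) (array([545., -80., 215.]), 0.42) (array([ 384., -173.,   37.]), 0.79)
```

View pics/e.png

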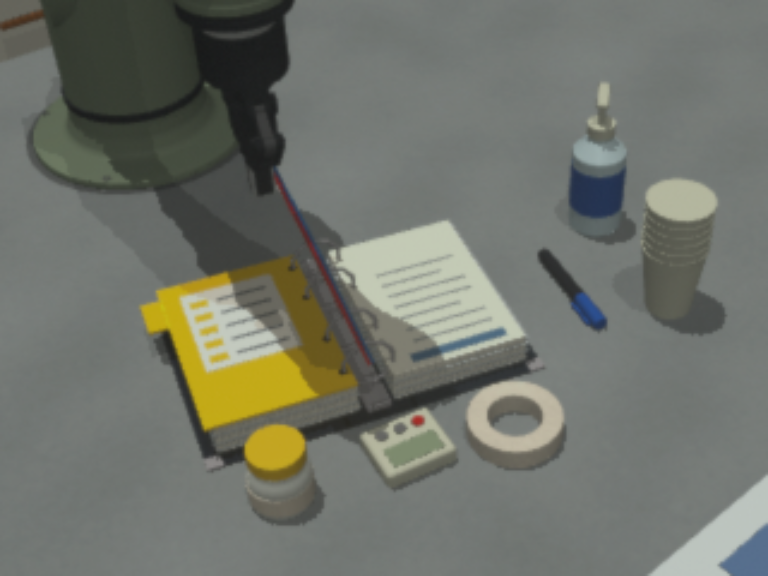

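The red and blue cards are nearly upright at the fingertip (270,180), and yellow lies flat. I'll push them past upright.

Call:
arm_command(steps=".010 0 -.003 0 1;.010 0 -.002 0 1;.010 0 -.001 0 1;.010 0 0 0 1;.010 0 0 0 1;.009 0 0 0 1;.009 0 0 0 1;.009 0 0 0 1;.009 0 0 0 1;.008 0 0 0 1;0 0 0 0 1;0 0 0 0 1;0 0 0 0 1;0 0 0 0 1;0 0 0 0 1;0 0 0 0 1;0 0 0 0 1;0 0 0 0 1")

```text
time: 9.58
position: [502.2, 12.5, 222.3]
tool_rot: [2.488, 1.918, 0.0]
force: [0.5, 0.8, -0.4]
gripper_width: 0.4
grip_force: 0.0
```

```bash
python3 -c "
from g import *;st();i=env.get_image('scene');print(mark('red_tab','scene'),mark('blue_tab','scene'),mark('yellow_tab','scene'))
cv2.imwrite('pics/f.png',cv2.resize(i[90:330,80:400],None,fx=2.4,fy=2.4))"
```

```text
t 9.58 book u,r,z 0.2 -31.4 222.3 F book [ 0.3  0.9 -0.4] xhead 75.3 w 0.4
(array([538., 151.,  41.]), 0.58) (array([604., 132.,  46.]), 0.76) (array([ 386., -172.,   36.]), 0.69)
```

View pics/f.png

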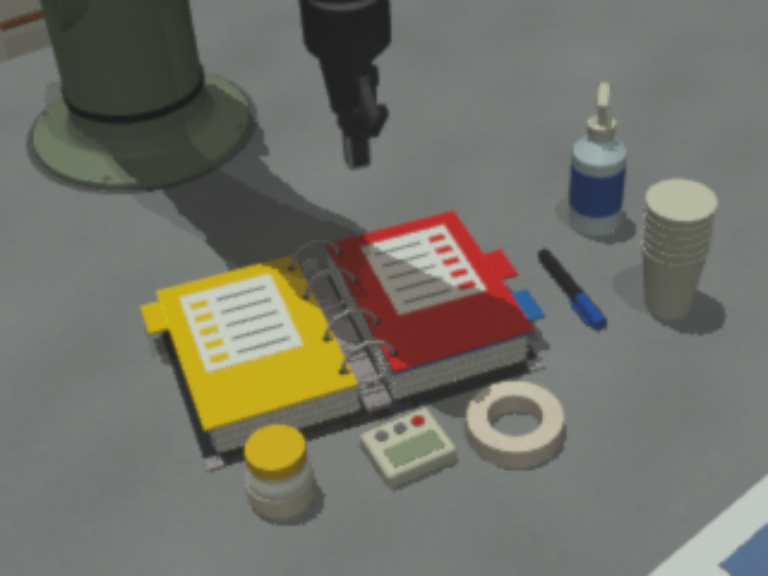

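Red (with blue beneath it) lies on the left-hand pages at about (435,285), and yellow lies flat at (255,340). The gripper is clear, so I'll let things settle and hand in.

Call:
arm_command(steps="0 0 -.01 0 1;0 0 -.01 0 1;0 0 0 0 1;0 0 0 0 1;0 0 0 0 1;0 0 0 0 1;0 0 0 0 1;0 0 0 0 1;0 0 0 0 1;0 0 0 0 1")

```text
time: 10.62
position: [502.2, 12.7, 242.2]
tool_rot: [-2.488, -1.918, 0.0]
force: [-0.4, -0.7, -0.2]
gripper_width: -0.0
grip_force: 0.0
```

```bash
python3 -c "
from h import *;print(env.close_job())"
```

```text
the job is handed in; nothing more can be done
None
```

The book is open at the yellow card and the job is handed in: in the last picture red and blue lie flat on the left-hand pages, yellow flat on the right, and nothing else looks moved; the hand-in gave no verdict.

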